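# Bring a lapping plate into the nest

## Task

Slide the top lapping plate sideways off the stack and into the nest beside it, gently against the sprung stop without driving the stop solid, until both spring catches have clicked up behind it and hold it; do not lift or force it, and leave the two plates below lying as they are. Then stand the small section (the narrow, tall one) upright on the middle of that plate, ready for lapping, setting it down softly, and leave the other sections alone.

Things in the scene. Friction and masses are not known exactly. Their poses are not given: they have to be found in the camera images.
- lapping_station: Low grey fixture fixed to the bench, 262 x 146 mm, up to 34 mm high: at its -x half a store with a stack of three plates, at its +x half the nest. Origin on the bench, z up; its x axis is the slide direction from store to nest, y is across. In the store nothing but the plates is higher than 24 mm.
- nest_home (a point): Point on the nest's pale aluminium bed (27 mm above the bench, 1 mm below the underside of the top plate), 63 mm along the station's x. The plate is home with its centre 0 to 2 mm beyond it (+x). The bed starts 72 mm before it. Steel side rails 56.5 mm to either side (1.5 mm clear of the plate), 31 mm high, flare out by 9.5 mm over the stretch 74 to 44 mm before it.
- plate_top_mid (a point): Centre (half-way up) of the top plate of the stack: grey cast iron with a grid of fine grooves, 90 mm (its x) x 110 mm (its y) x 8 mm, about 0.57 kg, too wide to grasp. In the store its underside is 28 mm above the bench; it lies a little skewed and off centre, its axes roughly the station's. Sliding it takes 2 to 5 N.
- plate_mid_mid (a point): Centre of the second plate, same kind, lying under the top one, its upper face 28 mm above the bench; its edges may stick out up to about 5 mm beyond those of the top plate. Stays where it is.
- plate_low_mid (a point): Centre of the lowest plate, same kind. Stays where it is.
- sprung_stop (a joint): Steel bar across the far end of the nest, on springs; face at x = 105 mm of the station at rest (0 m), value = how far it is pushed in. A plate meets it 3 mm before the catches can click up; it pushes back with 2.5 N at first, 10 N at the click and 15 N at 5 mm (sliding friction comes on top), and goes solid at 5.5 mm: stop pushing between click and solid.
- catch_l (a joint): Brass spring catch in the bed at y = +40 mm of the station, 10 mm wide, a ramp from x = -8 mm up to its upright end at x = 18 mm, 3 mm above the bed. 0 rad when up; a plate sliding over it pushes it down to about 0.12 rad against under 1 N, and it springs up again to 0 when the plate's rear edge has passed.
- catch_r (a joint): The like catch at y = -40 mm.
- small_section_mid (a point): Centre of the small section: a resin cylinder with an inlaid metal face, 25 mm in diameter and 20 mm tall (narrower and taller than the others), standing on the bench; about 33 g.
- wide_section_1_mid (a point): Centre of a wider section, 30 mm in diameter and 16 mm tall. Leave alone.
- wide_section_2_mid (a point): Centre of a wider section, 30 mm in diameter and 14 mm tall. Leave alone.
- wide_section_3_mid (a point): Centre of a wider section, 30 mm in diameter and 18 mm tall. Leave alone.
Things that resemble listed ones, but are neither listed nor needed, are in the scene too. Leave any red or yellow look-alike of the part that bears small_section_mid alone.

How it is judged:
On the way:
1. the top plate is home in the nest with both catches up behind it (x of plate_top_mid in the frame of lapping_station between 0.0615 and 0.0665 m and y of plate_top_mid in the frame of lapping_station between -0.003 and 0.003 m and z of plate_top_mid in the frame of lapping_station below 0.033 m and value of joint each of catch_l, catch_r below 0.03 rad), for 0.3 s.
At the end, for the whole second after the job is handed in: The plate that was on top lies flat in the nest, its centre 61.5 to 66.5 mm along the station's x and within 3 mm across, both catches up (under 0.03 rad) behind it; the small section stands upright (within 0.1 rad), at rest, on that plate within 20 mm of its middle (all of step 1 and horizontal distance between small_section_mid and plate_top_mid below 0.02 m and z of small_section_mid in the frame of plate_top_mid between 0.0125 and 0.0155 m and angle between small_section_mid's own z axis and vertical below 0.1 rad and linear speed of small_section below 0.02 m/s); the robot touches nothing.
It fails at once if the second or the lowest plate is shifted by more than 5 mm (distance of any of plate_mid_mid, plate_low_mid from where it was at the start of the episode above 0.005 m).
It fails at once if the plate is driven hard into the sprung stop (stop pushed in more than 5 mm, all but solid) (value of joint sprung_stop above 0.005 m).
It fails at once if the top plate is lifted off (more than 5 mm), tipped, or pressed on with more than 60 N (z of plate_top_mid in the frame of lapping_station above 0.037 m or angle between plate_top_mid's own z axis and vertical above 0.12 rad or contact force between any of the fingers, the arm and plate_top above 60 N).
It fails at once if the small section is dropped or thrown onto the plate (faster than 0.35 m/s within 16 mm of its face) or pressed on it with more than 60 N (contact force between small_section and plate_top above 60 N or (linear speed of small_section above 0.35 m/s and horizontal distance between small_section_mid and plate_top_mid below 0.05 m and z of small_section_mid in the frame of plate_top_mid below 0.03 m)).
It fails at once if another section is shifted by more than 20 mm (distance of any of wide_section_1_mid, wide_section_2_mid, wide_section_3_mid from where it was at the start of the episode above 0.02 m).
It also fails if it takes over 72 s, if anything falls off the work surface, if the arm or the gripper's body presses on something with over 40 N, if the wrist force passes 120 N, or if a joint passes its speed limit or range.

## Robot

A 6-joint arm with a two-finger parallel gripper is mounted at the origin on a cart in front of the work surface, level with it; the furniture and walls round the work are solid. World frame = base frame: x ahead of the robot, y to its left, z up, the work surface at z = 0. Lengths are in m, angles in rad, forces in N, time in s.
With the tool pointing down it reaches from about 0.225 to 0.725 m from the base axis. Payload 3.1 kg.
Tool frame: the origin (TCP) lies at the very end of the fingers, on their centre line; the grasp point (between the pads) lies 19 mm behind it (ctrl.grasp_offset is the y of the grasp point in the tool frame, in m); y points along the fingers, x is the direction in which the jaws open and shut, and the axes are right-handed (so a half turn about y gives the same grasp; the last joint's range is limited). The gripper opens to 85 mm and grips with 20 to 120 N. Pads are 22 mm wide; open, the fingers measure 114 mm over their backs; the gripper's body (76 mm by 85 mm) begins 54 mm behind the grasp point. The pads swing forward as they close: fully open they stand 13 mm farther back than shut.
Start: joints at [-1.417, 0.048, 0.099, 1.622, 0, 1.443], TCP at [0.146, -0.504, 0.231] pointing down, gripper open.
Joint ranges: [-2.91, 2.91], [-0.99, 1.94], [-1.21, 1.42], [-2.12, 2.29], [-1.49, 1.47], [-3.14, 3.14]. Speed limits (rad/s): [2.79, 2.79, 3.14, 3.14, 3.14, 3.14].

## Interface

Orientations are given as a unit quaternion [w, x, y, z].
In Python, from cell import ctrl, solver, imaging, workorder gives the robot as it stands. Calls block until the motion is done:
- ctrl.move_to(position, orientation): joint-space move of the TCP to a pose.
- ctrl.move_linear(position, speed=0.15, orientation=None, f_stop=None): straight line of the TCP; orientation=None keeps the orientation; speed is the mean speed in m/s. With f_stop (N) it stops when the force on the tool has changed by that much, and returns True; else False.
- ctrl.movej(angles): joint-space move.
- ctrl.gripper_to(opening): finger opening in m; the grip force is fixed at half the most; returns when the fingers have stopped.
- ctrl.pause(seconds).
- solver.solve_ik(position, orientation): joint angles nearest the present ones, or None.
- ctrl.state(): the state.
- imaging.grab_frame(name): name is "side" or "top" or "wrist"; returns a dict with "frame" (420x560x3 uint8, red, green, blue), "camera_matrix" (3x3 intrinsics, pixels), "distortion" ([k1, k2, p1, p2, k3] as OpenCV has them; the pictures are not rectified), "rvec" (rotation vector, rad) and "tvec" (3), from world to camera coordinates, as OpenCV has them. Camera axes: x right, y down, z forward; pixel columns grow to the right and rows downward; lengths in m; the calibration is good to about 2 mm. A picture is of the moment at which its call begins. There is no depth.
A pose or a line that the arm cannot do raises ctrl.PlanningError and nothing moves.
- workorder.job_done(): hands the job in, once; it reports no verdict.
The state is a dict: "time": time; "joint_positions": joint angles; "qd": joint speeds; "joint_efforts": joint torques, N m; "position": TCP position; "tcp_rot": TCP orientation; "ft_force": force on the tool from outside, world axes, zero at the start; "ft_torque": the same for the moment, N m; "grip_width": finger opening in m.
Only numpy, scipy, OpenCV 4.12 (cv2) and the standard library are available. Lean on these libraries where they do the work, as an engineer would, in place of code of your own. Each camera call takes 0.05 s, during which the arm holds its last target.

## Working session

There is one attempt and no reset: what is moved stays moved. The work goes in short steps, each a Python script; the robot and the scene stay as the last script left them, time stands still between calls to the robot, and variables do not carry over. Pictures are saved under pics/ and viewed, and the job is handed in when it is done.

```bash
ls; mkdir -p pics
python3 - <<'E'
from cell import ctrl, solver, imaging, workorder
import cv2
for n in("side","top","wrist"):
    f=imaging.grab_frame(n); cv2.imwrite(f"pics/a_{n}.png",f["frame"][:,:,::-1]); print(n,f["camera_matrix"],f["distortion"],f["rvec"],f["tvec"])
s=ctrl.state(); print(s, ctrl.grasp_offset)
E
```

```text
pics
side [[461.61316064   0.         275.6961519 ]
 [  0.         461.61316064 207.81659984]
 [  0.           0.           1.        ]] [-0.10973177  0.          0.          0.          0.        ] [ 0.0664612  -3.00594751  0.86020937] [ 0.52009738 -0.01245242  0.95570702]
top [[476.13908148   0.         285.63001329]
 [  0.         476.13908148 213.64199858]
 [  0.           0.           1.        ]] [-0.04843773  0.          0.          0.          0.        ] [ 2.17611386 -2.18042044  0.13694855] [0.0409459  0.53878303 0.85056127]
wrist [[300.96615126   0.         281.07850367]
 [  0.         300.96615126 207.76320718]
 [  0.           0.           1.        ]] [-0.01839592  0.          0.          0.          0.        ] [-2.29599308  1.72450073  0.28323654] [-0.52526433 -0.04062309  0.38095151]
{'time': 0.15, 'joint_positions': array([-1.41674427e+00,  4.85912663e-02,  9.79725181e-02,  1.62199767e+00,
       -2.49340221e-05,  1.44298366e+00]), 'qd': array([-9.84000902e-04, -8.61256144e-04,  5.91766858e-03,  2.80983290e-04,
        4.91943963e-05,  9.06324760e-04]), 'joint_efforts': array([ 1.96954839e-03, -3.39257562e+01,  3.20425129e+01,  1.54039176e-02,
       -1.89033049e-04,  1.16094161e-07]), 'position': array([ 0.14592874, -0.50382359,  0.23038794]), 'tcp_rot': array([ 0.56571835, -0.56483295,  0.42527651, -0.4243423 ]), 'ft_force': array([ 0.17440323, -0.17060512, -0.93349415]), 'ft_torque': array([ 0.01494483,  0.00977337, -0.01219447]), 'grip_width': 0.08548363188955742} -0.0187
```

View pics/a_top.png

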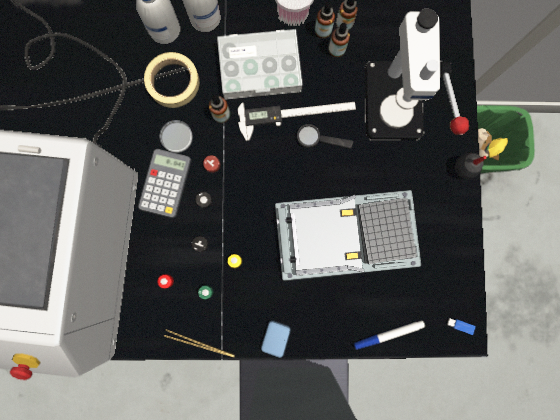

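View pics/a_side.png

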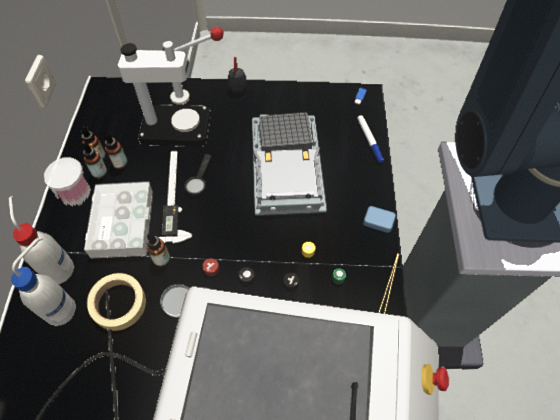

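View pics/a_wrist.png

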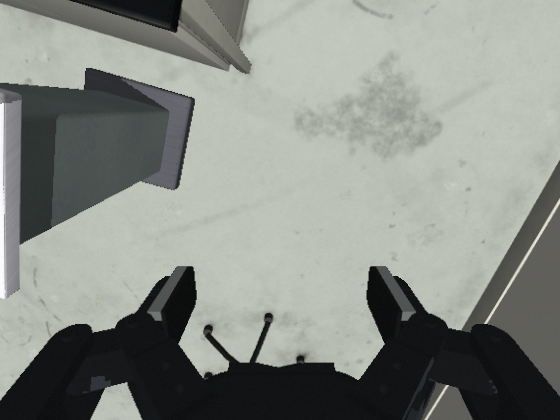

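The top view shows the station at about (348,235). The plate stack is on its right at (390,228) and the nest is on the left. Sections and look-alikes sit around (165–235, 162–293). I'll enlarge the crops next.

Run:
```python
import cv2
a=cv2.imread("pics/a_top.png"); 
cv2.imwrite("pics/b_st.png",cv2.resize(a[180:290,265:430],None,fx=4.8,fy=4.8,interpolation=cv2.INTER_CUBIC))
cv2.imwrite("pics/b_sec.png",cv2.resize(a[145:305,145:255],None,fx=3.7,fy=3.7,interpolation=cv2.INTER_CUBIC))
a=cv2.imread("pics/a_side.png"); 
cv2.imwrite("pics/b_sec2.png",cv2.resize(a[235:300,190:360],None,fx=4.7,fy=4.7,interpolation=cv2.INTER_CUBIC))
```

```text
(no output)
```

View pics/b_st.png

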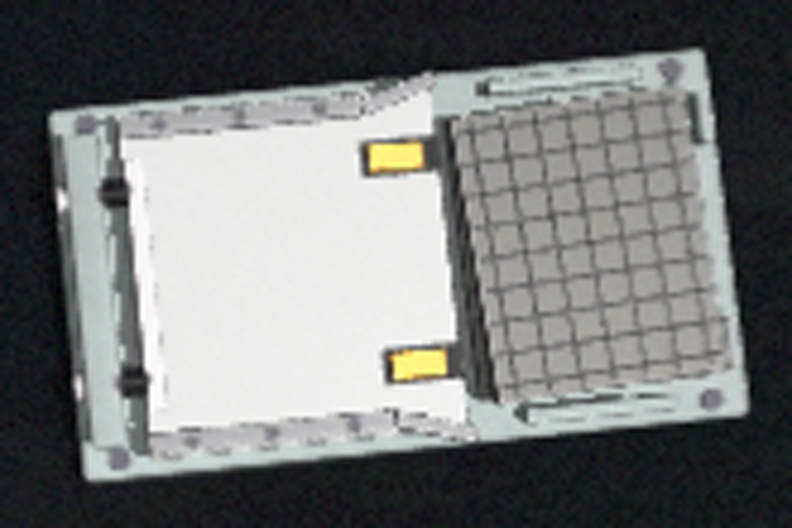

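View pics/b_sec.png

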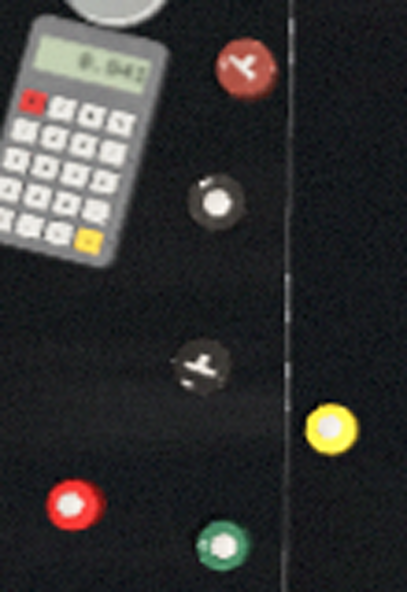

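View pics/b_sec2.png

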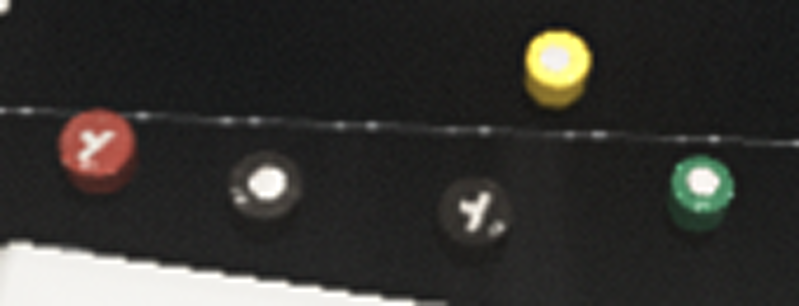

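The green section at crop (223,545) is narrower and taller than the others, so it is the small one. The red and yellow ones are look-alikes. The wide ones are the dark-red "T" and the two black ones.

```bash
cat > h.py <<'E'
from cell import ctrl, solver, imaging, workorder
import cv2, numpy as np
from scipy.spatial.transform import Rotation as R
def grab(n,name=None):
    f=imaging.grab_frame(n)
    if name: cv2.imwrite(f"pics/{name}.png",f["frame"][:,:,::-1])
    np.save(f"pics/{name}_cal.npy",{k:f[k] for k in f if k!="frame"},allow_pickle=True)
    return f
def toworld(cal,uv,z):
    K=np.array(cal["camera_matrix"]);d=np.array(cal["distortion"])
    n=cv2.undistortPoints(np.array(uv,float).reshape(-1,1,2),K,d).reshape(-1,2)
    Rm=cv2.Rodrigues(np.array(cal["rvec"],float))[0];t=np.array(cal["tvec"],float).ravel()
    c=-Rm.T@t; dirs=np.c_[n,np.ones(len(n))]@Rm
    z=np.broadcast_to(z,len(n))
    return c+dirs*((z-c[2])/dirs[:,2])[:,None]
def topix(cal,P):
    return cv2.projectPoints(np.array(P,float).reshape(-1,1,3),np.array(cal["rvec"],float),np.array(cal["tvec"],float),np.array(cal["camera_matrix"]),np.array(cal["distortion"]))[0].reshape(-1,2)
def down(yaw):
    # tool y down; tool x (jaw dir) at world angle yaw
    x=np.array([np.cos(yaw),np.sin(yaw),0]);y=np.array([0,0,-1.]);z=np.cross(x,y)
    q=R.from_matrix(np.c_[x,y,z]).as_quat(); return [q[3],q[0],q[1],q[2]]
E
python3 - <<'E'
from h import *
cal=imaging.grab_frame("top"); 
s=lambda p,k=4.8,o=(265,180): np.array(p)/k+np.array(o)
np.set_printoptions(precision=4,suppress=True)
P=toworld(cal,s([[450,122],[688,93],[728,372],[500,403]]),0.036);print("plate",P,P.mean(0))
for i in range(4): print(np.linalg.norm(P[i]-P[i-1]))
C=toworld(cal,s([[370,158],[393,366]]),0.030);print("catch ends",C,np.linalg.norm(C[0]-C[1]))
C=toworld(cal,s([[50,113],[705,48],[748,413],[85,482]]),0.02);print(C)
print("green",toworld(cal,np.array([[223,545]])/3.7+145,0.02))
calS=imaging.grab_frame("side")
print("green side",toworld(calS,np.array([[701,187]])/4.7+[190,235],0.02))
print("others top",toworld(cal,np.array([[330,429],[75,503],[216,202],[201,366],[246,68]])/3.7+145,0.016))
print(R.from_quat(ctrl.state()["tcp_rot"][[1,2,3,0]]).as_matrix())
E
```

```text
plate [[ 0.5531 -0.0944  0.036 ]
 [ 0.5643 -0.1869  0.036 ]
 [ 0.4572 -0.1992  0.036 ]
 [ 0.4459 -0.1115  0.036 ]] [ 0.5051 -0.148   0.036 ]
0.10848897541795054
0.09317623386371564
0.10780837877587375
0.0884354025564221
catch ends [[ 0.5399 -0.0643  0.03  ]
 [ 0.4601 -0.0719  0.03  ]] 0.08008200574600503
[[ 0.5586  0.0587  0.02  ]
 [ 0.5843 -0.1988  0.02  ]
 [ 0.4415 -0.2114  0.02  ]
 [ 0.4165  0.0455  0.02  ]]
green [[0.3953 0.187  0.02  ]]
green side [[0.3948 0.1902 0.02  ]]
others top [[0.4523 0.1349 0.016 ]
 [0.4158 0.2614 0.016 ]
 [0.5666 0.1934 0.016 ]
 [0.4838 0.1997 0.016 ]
 [0.6355 0.1792 0.016 ]]
[[ 0.2781 -0.0002  0.9606]
 [-0.9606  0.0011  0.2781]
 [-0.0011 -1.      0.0001]]
```

Run:
```python
from h import *
np.set_printoptions(precision=4,suppress=True)
cal=grab("wrist","w0"); s=ctrl.state()
Rm=cv2.Rodrigues(np.array(cal["rvec"]))[0]; c=-Rm.T@np.array(cal["tvec"]).ravel()
T=R.from_quat(s["tcp_rot"][[1,2,3,0]]).as_matrix()
print("cam in tool",T.T@(c-s["position"]),"axes",(Rm@T).T)
for yaw in (5.5,-174.5,95.5,-84.5):
    q=solver.solve_ik([0.5,-0.1,0.25],down(np.radians(yaw))); print(yaw,q)
    q=solver.solve_ik([0.5,-0.2,0.032],down(np.radians(yaw))); print(yaw,q)
```

```text
cam in tool [ 0.0013 -0.1426  0.0824] axes [[ 1.      0.0003 -0.0002]
 [ 0.0003 -0.3172  0.9484]
 [ 0.0002 -0.9484 -0.3172]]
5.5 [-0.329   0.0142  0.1019  1.6585  0.      1.1458]
5.5 [-0.5051  0.1346 -0.2078  1.2284  0.      0.9697]
-174.5 [-0.329   0.0142  0.1019  1.6585  0.     -1.9958]
-174.5 [-0.5051  0.1346 -0.2078  1.2284  0.     -2.1718]
95.5 [-0.329   0.0142  0.1019  1.6585  0.     -0.425 ]
95.5 [-0.5051  0.1346 -0.2078  1.2284  0.     -0.6011]
-84.5 [-0.329   0.0142  0.1019  1.6585  0.      2.7166]
-84.5 [-0.5051  0.1346 -0.2078  1.2284  0.      2.5405]
```

Run:
```python
from h import *
q=down(np.radians(95.5))
ctrl.move_to([0.43,-0.08,0.16],q)
grab("wrist","c_w"); print(ctrl.state()["time"],ctrl.state()["position"])
```

```text
2.2167 [ 0.43015247 -0.08072567  0.1602142 ]
```

View pics/c_w.png

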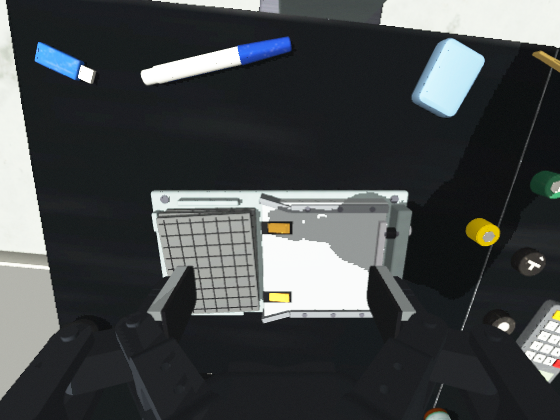

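Run:
```python
import cv2
a=cv2.imread("pics/c_w.png"); 
cv2.imwrite("pics/c_l.png",cv2.resize(a[185:325,145:305],None,fx=5,fy=5,interpolation=cv2.INTER_CUBIC)[:600*2])
cv2.imwrite("pics/c_l.png",cv2.resize(a[185:325,145:305],None,fx=4.2,fy=4.2,interpolation=cv2.INTER_CUBIC))
cv2.imwrite("pics/c_r.png",cv2.resize(a[185:325,255:415],None,fx=4.2,fy=4.2,interpolation=cv2.INTER_CUBIC))
```

```text
(no output)
```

View pics/c_l.png

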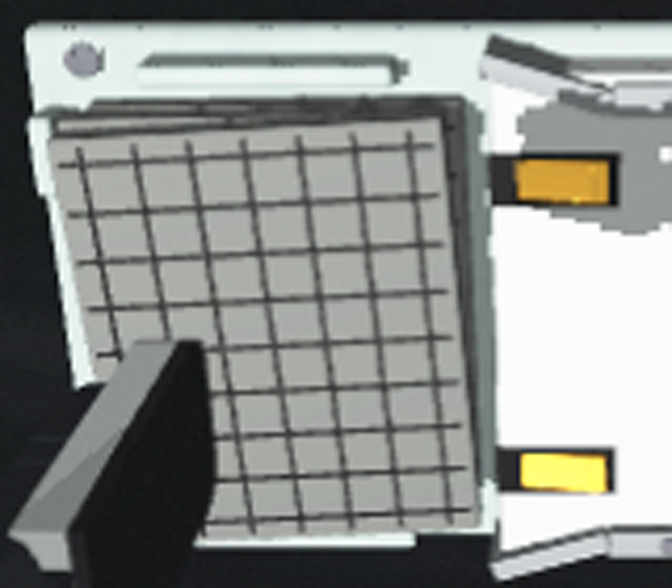

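View pics/c_r.png

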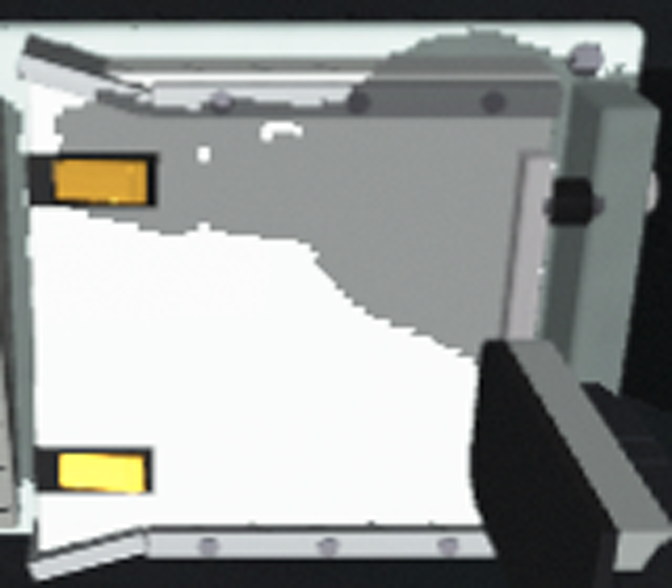

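Run:
```python
from h import *
np.set_printoptions(precision=4,suppress=True)
cal=np.load("pics/c_w_cal.npy",allow_pickle=True).item()
L=lambda p:np.array(p,float)/4.2+[145,185]
Rr=lambda p:np.array(p,float)/4.2+[255,185]
P=toworld(cal,L([[50,138],[443,118],[478,525],[95,375]]),.036); print("plate",P)
print("lens",np.linalg.norm(P[0]-P[1]),np.linalg.norm(P[1]-P[2]))
d=P[2]-P[1]; print("plate yang",np.degrees(np.arctan2(d[1],d[0])))
d=P[1]-P[0]; print("plate xang",np.degrees(np.arctan2(d[1],d[0]))); d=P[3]-P[0];print("rear",np.degrees(np.arctan2(d[1],d[0])))
print("centre",(P[0]+P[2])/2)
C=toworld(cal,L([[612,182],[607,472]]),.030); print("catch",C,np.linalg.norm(C[0]-C[1]));d=C[1]-C[0];print(np.degrees(np.arctan2(d[1],d[0])))
S=toworld(cal,L([[620,180],[613,470]]),.027); print("slot",S)
B=toworld(cal,L([[489,100],[496,520]]),.027); print("bed",B);d=B[1]-B[0];print(np.degrees(np.arctan2(d[1],d[0])))
O=toworld(cal,np.r_[L([[28,25]]),Rr([[643,25]])],.02);print("outer",O,np.linalg.norm(O[0]-O[1]));d=O[1]-O[0];print(np.degrees(np.arctan2(d[1],d[0])))
F=toworld(cal,Rr([[520,150],[507,335]]),.032);print("stop",F)
Rl=toworld(cal,Rr([[150,527],[490,530]]),.031);print("rail far",Rl)
Rl=toworld(cal,Rr([[150,112],[555,116]]),.027);print("rail near",Rl)
```

```text
plate [[ 0.4603 -0.1974  0.036 ]
 [ 0.447  -0.1091  0.036 ]
 [ 0.555  -0.0936  0.036 ]
 [ 0.5208 -0.1888  0.036 ]]
lens 0.08922958082528155 0.10907165736511493
plate yang 8.188880800953285
plate xang 98.54062958207007
rear 8.0307948163705
centre [ 0.5076 -0.1455  0.036 ]
catch [[ 0.4613 -0.0693  0.03  ]
 [ 0.5404 -0.0622  0.03  ]] 0.07946237282782044
5.123378241333991
slot [[ 0.4618 -0.0673  0.027 ]
 [ 0.5418 -0.0605  0.027 ]]
bed [[ 0.4449 -0.0995  0.027 ]
 [ 0.5599 -0.0892  0.027 ]]
5.130807879490265
outer [[ 0.4391 -0.2079  0.02  ]
 [ 0.4153  0.0414  0.02  ]] 0.25048575483336005
95.44534294797965
stop [[0.4445 0.0144 0.032 ]
 [0.4921 0.0208 0.032 ]]
rail far [[ 0.5561 -0.0593  0.031 ]
 [ 0.5489  0.028   0.031 ]]
rail near [[ 0.4451 -0.0709  0.027 ]
 [ 0.4372  0.0227  0.027 ]]
```

The plate measures 89 × 109 mm, with its centre at (0.508, -0.146). It sits at station x ≈ -62 mm and is skewed 3.1°. The station origin is about (0.5025, -0.0837) at yaw 95.2°, and the catches, rails, bed and stop all agree with that. Next I'll set the jaws to 30 mm, touch the bench to find the true tip height, and go behind the plate.

```bash
cat >> h.py <<'E'
YAW=np.radians(95.2); O=np.array([.5025,-.0837]); XH=np.array([np.cos(YAW),np.sin(YAW)]); YH=np.array([-np.sin(YAW),np.cos(YAW)])
def st(x,y,z): return np.r_[O+x*XH+y*YH,z]
def tost(p): d=np.array(p)[:2]-O; return np.array([d@XH,d@YH,p[2]])
QP=down(np.radians(-174.8))
E
python3 - <<'E'
from h import *
np.set_printoptions(precision=4,suppress=True)
ctrl.move_to(st(-.175,0,.16),QP)
ctrl.gripper_to(0.03)
print(ctrl.state()["grip_width"],ctrl.state()["position"])
ctrl.move_linear(st(-.175,0,.03),speed=.1)
r=ctrl.move_linear(st(-.175,0,-.01),speed=.02,f_stop=3)
s=ctrl.state();print(r,s["position"],s["ft_force"],s["time"])
ctrl.move_linear(st(-.175,0,.045),speed=.1)
grab("wrist","d_w");grab("side","d_s")
print(ctrl.state()["time"])
E
```

```text
0.029715023476544915 [ 0.5184 -0.2579  0.16  ]
True [ 0.5183 -0.2579 -0.0004] [-0.3494  0.8922  4.0828] 7.2083
7.925
```

View pics/d_w.png

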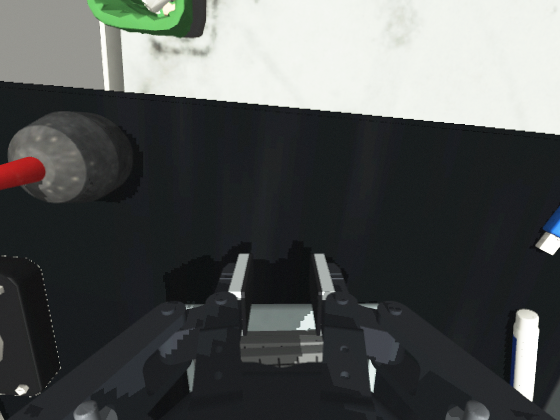

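View pics/d_s.png

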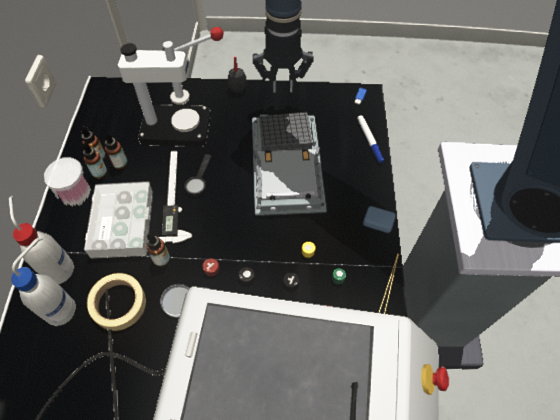

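Bench touch gave tip z = TCP z (-0.4 mm), so heights can be trusted. Now I'll find contact and push.

Run:
```python
from h import *
np.set_printoptions(precision=4,suppress=True)
ctrl.move_linear(st(-.135,0,.0325),speed=.08)
f0=ctrl.state()["ft_force"]; print(f0,tost(ctrl.state()["position"]))
r=ctrl.move_linear(st(-.095,0,.0325),speed=.025,f_stop=1.5)
s=ctrl.state();print(r,tost(s["position"]),s["ft_force"]-f0)
r=ctrl.move_linear(st(-.07,0,.0325),speed=.03,f_stop=9)
s=ctrl.state();print(r,tost(s["position"]),s["ft_force"]-f0,s["time"])
grab("top","e_t");grab("wrist","e_w")
import json; json.dump(list(f0),open("f0.json","w"))
a=cv2.imread("pics/e_t.png");cv2.imwrite("pics/e_t2.png",cv2.resize(a[180:290,265:430],None,fx=4.8,fy=4.8,interpolation=cv2.INTER_CUBIC))
```

```text
[ 0.0507 -0.4029 -0.8367] [-0.1348 -0.0002  0.0326]
True [-0.1181  0.0001  0.0323] [ 0.349  -1.5227  1.7758]
False [-0.07    0.0002  0.0324] [-2.1482 -3.3874  1.2476] 11.1833
```

View pics/e_t2.png

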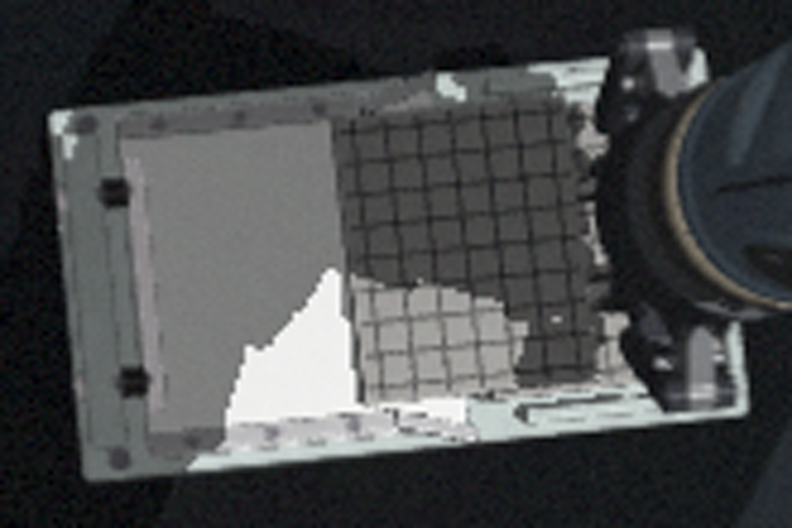

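View pics/e_w.png

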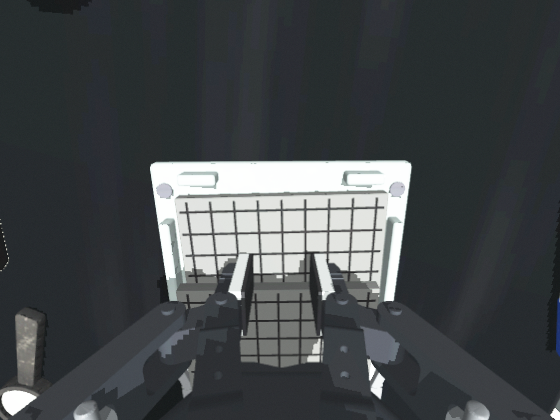

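The top view shows the plate about 48 mm along and squared up, with its front edge at crop x≈340. The wrist view shows the second plate left behind, still in the store. I'll continue.

Run:
```python
from h import *
import json
np.set_printoptions(precision=4,suppress=True)
f0=np.array(json.load(open("f0.json")))
for x in (-.045,-.02,-.008):
    r=ctrl.move_linear(st(x,0,.0325),speed=.03,f_stop=9)
    s=ctrl.state();f=s["ft_force"]-f0;print(r,tost(s["position"]),f[:2]@XH,f[:2]@YH,f[2],s["time"])
    if r:break
grab("top","f_t");grab("wrist","f_w")
a=cv2.imread("pics/f_t.png");cv2.imwrite("pics/f_t2.png",cv2.resize(a[180:290,265:430],None,fx=4.8,fy=4.8,interpolation=cv2.INTER_CUBIC))
```

```text
False [-0.0446 -0.0001  0.0324] -2.4084486959941747 2.003312097376141 0.6239942280436025 12.2667
False [-0.02   -0.0007  0.0331] -2.980652571390513 0.16544569285034405 3.6940144852143826 13.25
False [-0.0084 -0.0006  0.0331] -4.403063004785513 -0.6680680353304351 5.06276175037921 13.8
```

View pics/f_t2.png

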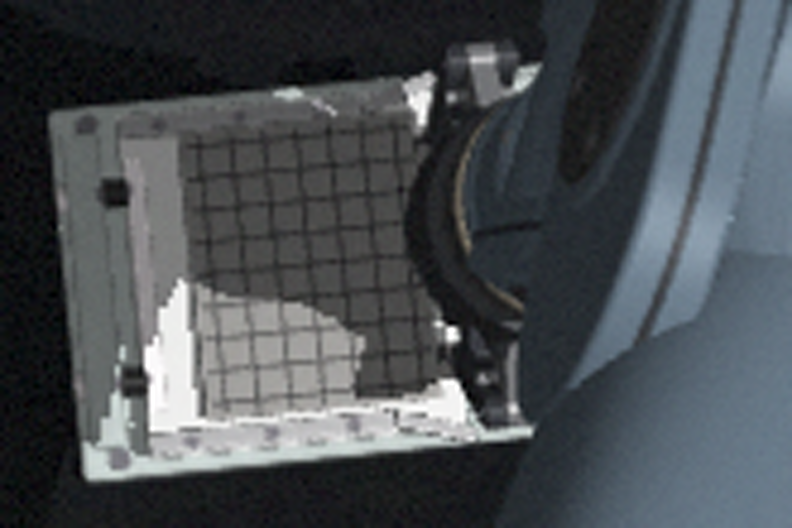

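View pics/f_w.png

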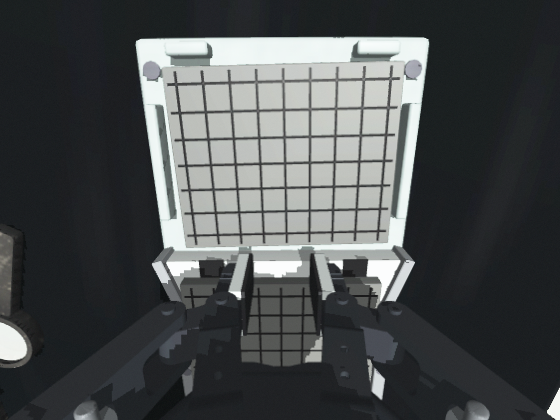

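The plate is square in the nest, with about a 14 mm gap to the stop, and both catch slots are visible behind it. Now fine steps with force logging.

Run:
```python
from h import *
import json
f0=np.array(json.load(open("f0.json")))
base=[]
for i,x in enumerate(np.arange(-.006,.0061,.001)):
    r=ctrl.move_linear(st(x,0,.0325),speed=.015,f_stop=9)
    s=ctrl.state();f=s["ft_force"]-f0;fx=-(f[:2]@XH);p=tost(s["position"])
    print(f"{x*1e3:.1f} {p[0]*1e3:.2f} {p[2]*1e3:.2f} fx={fx:.2f} fz={f[2]:.2f} t={s['time']:.2f}",r)
    if r or fx>9: break
```

```text
-6.0 -6.79 33.05 fx=4.93 fz=6.17 t=14.18 False
-5.0 -5.98 33.10 fx=6.29 fz=6.69 t=14.43 False
-4.0 -5.01 33.04 fx=5.56 fz=6.04 t=14.68 False
-3.0 -4.03 33.06 fx=6.24 fz=5.03 t=14.93 False
-2.0 -3.03 33.07 fx=7.04 fz=5.44 t=15.18 False
-1.0 -2.02 33.05 fx=6.24 fz=5.33 t=15.43 False
0.0 -1.01 33.07 fx=6.06 fz=5.75 t=15.68 False
1.0 -0.02 33.07 fx=6.68 fz=5.01 t=15.93 False
2.0 1.00 33.08 fx=5.83 fz=6.25 t=16.18 False
3.0 1.98 33.07 fx=6.38 fz=6.06 t=16.43 False
4.0 3.00 33.05 fx=6.52 fz=5.99 t=16.68 False
5.0 3.96 33.11 fx=5.33 fz=6.17 t=16.93 False
6.0 4.98 33.10 fx=5.69 fz=6.23 t=17.18 False
```

Run:
```python
from h import *
import json
f0=np.array(json.load(open("f0.json")))
for x in np.arange(.0066,.0131,.0006):
    r=ctrl.move_linear(st(x,0,.0325),speed=.012,f_stop=9)
    F=[]
    for k in range(3):
        ctrl.pause(.03);s=ctrl.state();f=s["ft_force"]-f0;F.append(-(f[:2]@XH))
    fx=np.mean(F);p=tost(s["position"])
    print(f"{x*1e3:.1f} {p[0]*1e3:.2f} {p[2]*1e3:.2f} fx={fx:.2f} fz={f[2]:.2f} t={s['time']:.2f}",r)
    if r or fx>11: break
grab("wrist","g_w");grab("side","g_s")
```

```text
6.6 5.51 33.07 fx=6.23 fz=6.21 t=17.53 False
7.2 6.05 33.07 fx=5.55 fz=5.74 t=17.88 False
7.8 6.15 33.10 fx=7.17 fz=6.12 t=18.23 False
8.4 6.40 33.16 fx=7.30 fz=5.42 t=18.58 False
9.0 6.67 33.14 fx=8.69 fz=5.61 t=18.93 False
9.6 6.97 33.14 fx=8.88 fz=5.51 t=19.28 False
10.2 7.24 33.17 fx=9.97 fz=5.04 t=19.63 False
10.8 7.57 33.19 fx=10.71 fz=4.94 t=19.98 False
11.4 7.86 33.19 fx=10.97 fz=4.64 t=20.33 False
12.0 8.15 33.18 fx=12.46 fz=4.77 t=20.68 False
```

View pics/g_w.png

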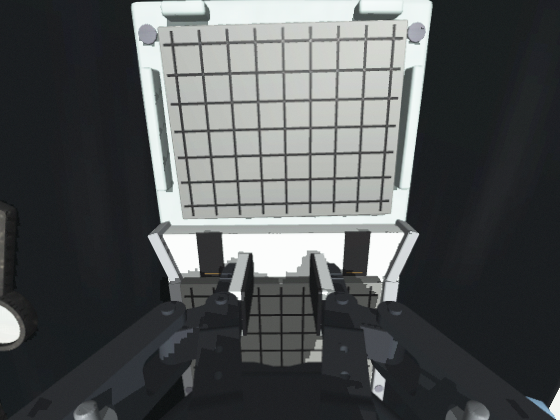

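Contact with the stop came at TCP x≈6.1–6.4 mm, and the slope is 2.5 N/mm as specified. In the wrist view both catches are still down, showing only thin brass lines at (210,274) and (353,274). I'll go on to about 3.5 mm of push.

Run:
```python
from h import *
import json
f0=np.array(json.load(open("f0.json")))
x=.012
while x<.0185:
    x+=.0005
    r=ctrl.move_linear(st(x,0,.0325),speed=.012,f_stop=9)
    F=[]
    for k in range(2):
        ctrl.pause(.03);s=ctrl.state();f=s["ft_force"]-f0;F.append(-(f[:2]@XH))
    fx=np.mean(F);p=tost(s["position"])
    print(f"{x*1e3:.1f} {p[0]*1e3:.2f} {p[2]*1e3:.2f} fx={fx:.2f} fz={f[2]:.2f} t={s['time']:.2f}",r)
    if r or fx>16.5 or p[0]>.0097: break
grab("wrist","h_w")
```

```text
12.5 8.41 33.23 fx=12.70 fz=4.95 t=21.10 False
13.0 8.66 33.20 fx=13.09 fz=3.67 t=21.42 False
13.5 8.93 33.21 fx=12.85 fz=4.14 t=21.73 False
14.0 9.14 33.25 fx=14.21 fz=3.19 t=22.05 False
14.5 9.39 33.26 fx=14.05 fz=3.74 t=22.37 False
15.0 9.65 33.25 fx=14.36 fz=4.07 t=22.68 False
15.5 9.87 33.26 fx=15.40 fz=4.06 t=23.00 False
```

View pics/h_w.png

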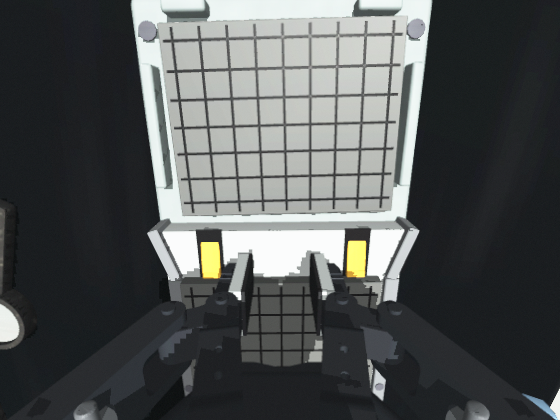

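Both catches now show fully yellow at (210,260) and (356,260), so they have sprung up. I'll back off, lift and check.

Run:
```python
from h import *
np.set_printoptions(precision=4,suppress=True)
ctrl.move_linear(st(0,0,.033),speed=.02)
ctrl.move_linear(st(-.03,0,.036),speed=.06)
ctrl.move_linear(st(-.03,0,.16),speed=.15)
# move toward the section, camera view
ctrl.gripper_to(0.05)
grab("wrist","i_w")
s=ctrl.state();print(s["time"],tost(s["position"]))
for yaw in (0,30,60,90,120,150,180,-30,-60,-90):
    q=solver.solve_ik([.395,.188,.02],down(np.radians(yaw))); print(yaw,None if q is None else np.round(q,2)[5])
```

```text
25.9833 [-0.0299  0.0003  0.1594]
0 1.86
30 1.34
60 0.81
90 0.29
120 -0.23
150 -0.76
180 -1.28
-30 2.39
-60 2.91
-90 -2.85
```

View pics/i_w.png

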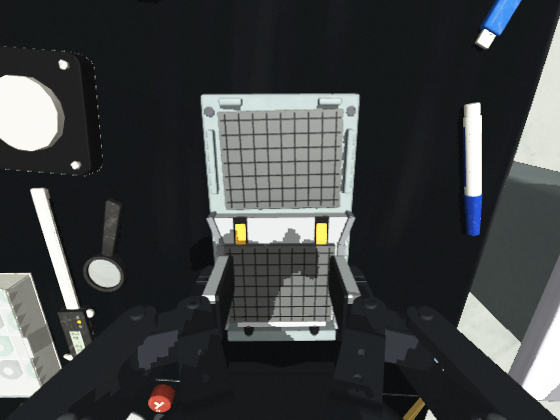

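Run:
```python
from h import *
ctrl.move_linear(st(0.03,0,.2),speed=.2)
ctrl.move_to([.395,.188,.11],down(np.radians(90)))
grab("wrist","j_w"); grab("top","j_t")
print(ctrl.state()["time"],ctrl.state()["position"])
cal=np.load("pics/j_w_cal.npy",allow_pickle=True).item()
print(topix(cal,[.395,.188,.02]))
```

```text
28.4833 [0.39535143 0.18767128 0.1100796 ]
[[282.89031181 210.55590745]]
```

View pics/j_w.png

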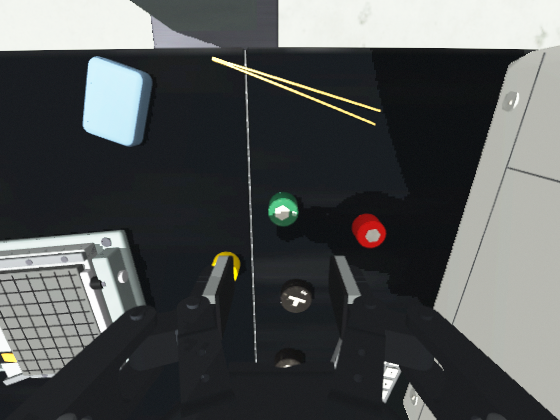

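View pics/j_t.png

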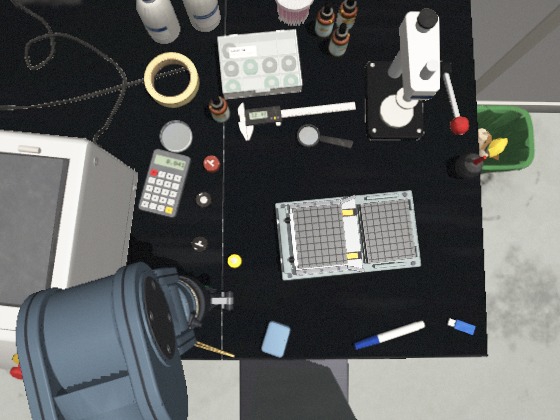

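The green inlay is at (283,210) against a prediction of (282.9,210.6), so its position is confirmed. Now I'll grasp it and measure the plate in its nest from the top picture.

Run:
```python
from h import *
np.set_printoptions(precision=4,suppress=True)
ctrl.gripper_to(0.042)
ctrl.move_linear([.395,.188,.045],speed=.1)
r=ctrl.move_linear([.395,.188,.006],speed=.04,f_stop=4)
s=ctrl.state();print(r,s["position"],s["ft_force"])
ctrl.gripper_to(0.0)
s=ctrl.state();print(s["grip_width"],s["position"],s["ft_force"],s["time"])
ctrl.move_linear([.395,.188,.10],speed=.12)
grab("wrist","k_w");print(ctrl.state()["grip_width"])
a=cv2.imread("pics/j_t.png");cv2.imwrite("pics/j_t2.png",cv2.resize(a[180:290,265:430],None,fx=4.8,fy=4.8,interpolation=cv2.INTER_CUBIC))
a=cv2.imread("pics/k_w.png");cv2.imwrite("pics/k_w2.png",cv2.resize(a[170:320,200:360],None,fx=3.5,fy=3.5,interpolation=cv2.INTER_CUBIC))
```

```text
False [0.3953 0.1881 0.0063] [-1.2447  0.2221  0.4975]
0.02244266409440602 [0.3956 0.1882 0.0067] [-0.1403 -0.5237  2.4329] 30.9667
0.022475311003436003
```

View pics/j_t2.png

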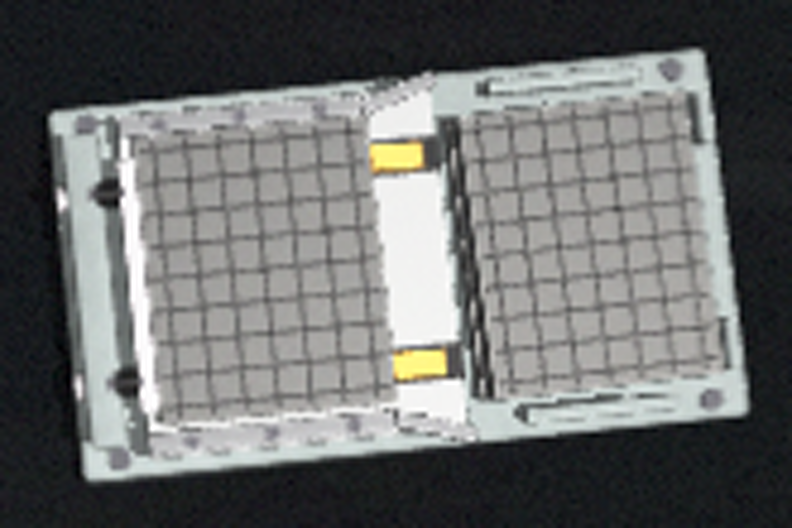

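View pics/k_w2.png

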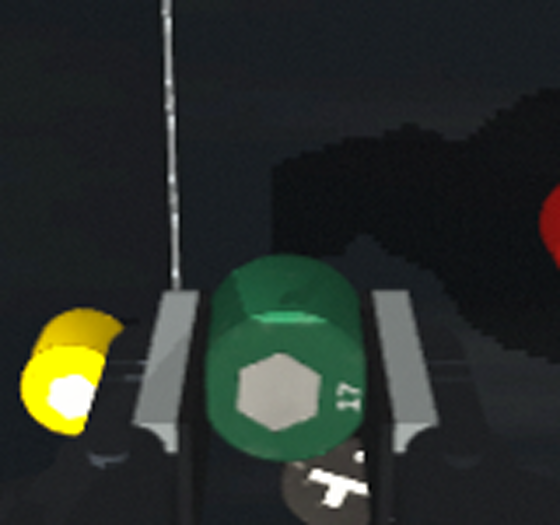

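The section is gripped upright (grip width 22.4 mm, inlay up). The plate lies square against both catches. Next I'll check its centre and place the section.

Run:
```python
from h import *
np.set_printoptions(precision=4,suppress=True)
cal=np.load("pics/j_t_cal.npy",allow_pickle=True).item()
P=toworld(cal,np.array([[133,140],[365,115],[393,400],[158,425]])/4.8+[265,180],.035);c=P.mean(0)
print("centre st",tost(c),"world",c,"model",st(.063,0,.035))
t=st(.063,0,0)
if np.linalg.norm(c[:2]-t[:2])<.006:
    x,y=(t[:2]*.6+c[:2]*.4)
    ctrl.move_linear([.395,.188,.16],speed=.15)
    ctrl.move_to([x,y,.16],down(np.radians(90)))
    ctrl.move_linear([x,y,.06],speed=.1)
    ctrl.pause(.2);f0=ctrl.state()["ft_force"]
    r=ctrl.move_linear([x,y,.037],speed=.015,f_stop=2.5)
    s=ctrl.state();print(r,s["position"],s["ft_force"]-f0,s["time"])
    grab("wrist","l_w");grab("side","l_s")
    a=cv2.imread("pics/l_s.png");cv2.imwrite("pics/l_s2.png",cv2.resize(a[90:230,220:360],None,fx=4,fy=4,interpolation=cv2.INTER_CUBIC))
```

```text
centre st [ 0.062 -0.     0.035] world [ 0.4969 -0.0219  0.035 ] model [ 0.4968 -0.021   0.035 ]
True [ 0.4967 -0.0213  0.0417] [1.6795 0.1682 3.4183] 35.8917
```

View pics/l_w.png

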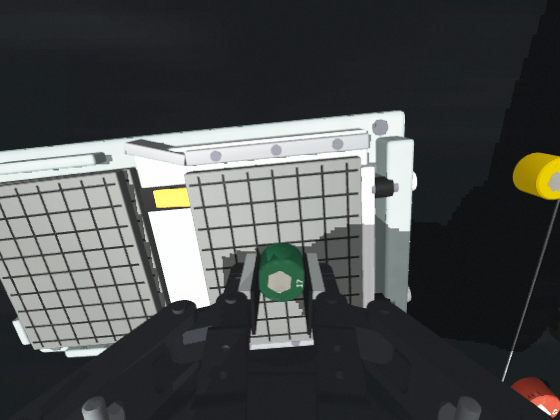

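View pics/l_s2.png

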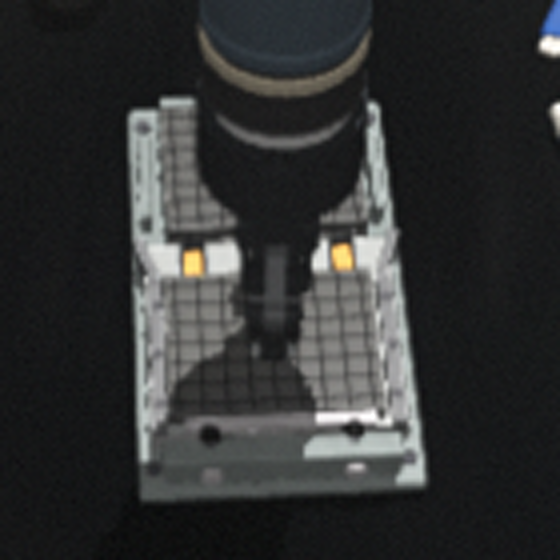

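Contact came at TCP z 0.0417, exactly where predicted. The section stands on the middle of the plate at (282,270). I'll release and retreat.

Run:
```python
from h import *
p=ctrl.state()["position"]
ctrl.gripper_to(0.04)
ctrl.pause(.2)
ctrl.move_linear([p[0],p[1],.10],speed=.06)
ctrl.move_linear([p[0]-.03,p[1],.2],speed=.15)
ctrl.move_to([.35,-.2,.22],down(np.radians(90)))
grab("wrist","m_w");grab("top","m_t");grab("side","m_s")
print(ctrl.state()["time"])
a=cv2.imread("pics/m_t.png");cv2.imwrite("pics/m_t2.png",cv2.resize(a[150:310,140:430],None,fx=2.75,fy=2.75,interpolation=cv2.INTER_CUBIC))
a=cv2.imread("pics/m_s.png");cv2.imwrite("pics/m_s2.png",cv2.resize(a[100:300,180:360],None,fx=3,fy=3,interpolation=cv2.INTER_CUBIC))
```

```text
39.5167
```

View pics/m_t2.png

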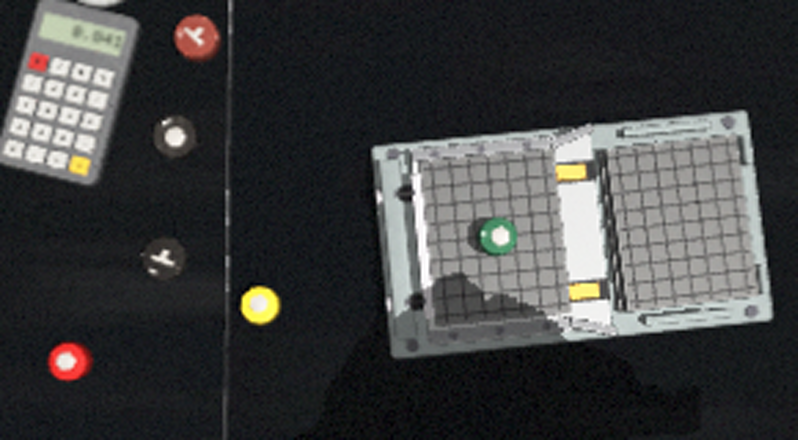

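View pics/m_s2.png

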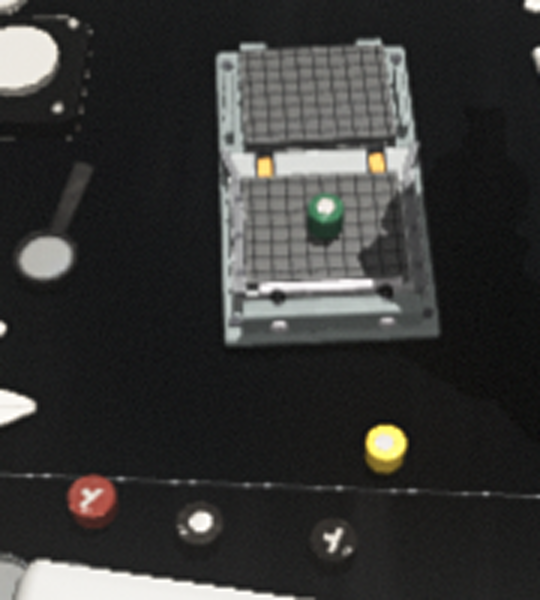

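The section stands upright at the plate centre, both catches are up, and the other sections haven't moved. I'm handing in the job.

```bash
python3 -c "
from cell import *
from cell import workorder
workorder.job_done()"
```

```text
the job is handed in; nothing more can be done
```

I slid the top plate into the nest until both catches sprang up behind it. I then stood the green small section upright on the middle of the plate and handed the job in. The last clock reading before that was about 39.5 s.

- **Plate:** I pushed its rear edge with both fingertips, jaws 30 mm apart. From the force readings I stopped about 3.4–3.8 mm into the sprung stop, at about 15 N including friction. Both catches showed up in the wrist, top and side pictures. After I backed off, the top picture put the plate centre at station x ≈ 62–63 mm, y ≈ 0.
- **Section:** Contact with the plate came where predicted, with about 3.4 N of vertical force. The final top and side pictures show it standing upright at the plate's centre.
- **Left alone:** By eye in the pictures, the second plate stayed in the store, the wide sections and look-alikes did not move, and the arm is clear of everything. The lowest plate is hidden under the second, so I could not see it directly.

**Not fully explained:** during the push the tool also felt an upward force of up to about 6.7 N and rose about 0.7 mm. I put this down to friction at the plate edge, and the plate lay flat afterwards.

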